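# Reset a tripped breaker on the ward lab's bench power box

## Robot

A 7-joint arm with a two-finger parallel gripper is mounted at the origin on the work surface. World frame = base frame: x ahead of the robot, y to its left, z up, the work surface at z = 0. Lengths are in m, angles in rad, forces in N, time in s.
With the tool pointing down it reaches from about 0.35 to 0.9 m from the base axis. Payload 8.1 kg.
Tool frame: the origin (TCP) lies midway between the tips of the shut fingers; the grasp point (between the pads) lies robot.hold_point_z behind it (robot.hold_point_z is the distance from the TCP to the grasp point, in m); z points along the fingers, y is the direction in which the jaws open and shut (so a half turn about z gives the same grasp; the last joint's range is limited). The gripper opens to 92 mm and grips with 3 to 60 N. Pads are 19 mm wide; open, the fingers measure 130 mm over their backs; the gripper's body (75 mm by 190 mm) begins 47 mm behind the grasp point.
Start: joints at [1.137, 0.434, 0.025, 1.573, -0.012, 1.134, -0.075], TCP at [0.203, -0.591, 0.227] pointing down, gripper open.
Joint ranges: [-2.62, 2.62], [-0.44, 2.09], [-1.27, 1.32], [0.08, 2.57], [-1.32, 4.46], [0.12, 2], [-2.74, 2.74]. Speed limits (rad/s): [2.22, 2.22, 3.01, 3.01, 3.14, 3.14, 3.14].

## Interface

Orientations are given as a rotation vector (axis times angle).
In Python, from cell import robot, optics gives the robot as it stands.
- The arm moves only by the tool play_rows, never from a script. Its argument "plan" is a list that holds one entry, the list of rows, each a list of 7 numbers: the turn, a rotation vector about the world's x, y, z in degrees, then the shift along the world's x, y, z in mm, then the closure, from 0 (fully open) to 1 (shut). In form: [[[rx, ry, rz, tx, ty, tz, hand], ...]]. A call has exactly 10 rows; each row shifts and turns the commanded pose from where the row before left it; what a row does not reach is not made up. A row lasts 1/10 s, in which the tool goes at most 50 mm and 8.59 degrees, less where a joint would pass 70% of its speed; a pose out of reach is approached as far as the arm can. A call is refused whole if a number of a shift passes 50 or a number of a turn 8.59, either way. A call with a gripper value outside its range is refused whole. The fingers move at their own pace and stop on an object; the grip force is fixed at half the most. Time passes only in rows, so rows that do not move let the fingers close, or fill a call up. It gives the time, the measured TCP pose, the force and the opening at its end, in the units of the state.
- robot.get_obs(): the state, without advancing time (a new reading comes with each control period).
- optics.snapshot(name): name is "scene" or "top" or "wrist"; returns (picture, depth): 480x640x3 uint8, red, green, blue; 480x640 float32, m along the optical axis (not along the pixel's ray), 0 where there is no reading.
- optics.camera_info(name): a dict with "vertical_fov" (degrees; the focal length in pixels is half the picture's height over the tangent of half this angle, whatever the lens; pixels are square), "cx", "cy" (the principal point, pixels), "k1" (the pictures are not rectified: a ray, as slopes to the right and down, at radius r is drawn at 1 + k1 r^2 times it, then the intrinsics apply), "rvec" (rotation vector, rad) and "tvec" (3), from world to camera coordinates, as OpenCV has them; the wrist camera has in their place "T_tool_cam" (4x4, takes a point from camera to tool coordinates, whose origin is the TCP and whose axes are the flange's). Camera axes: x right, y down, z forward; pixel columns grow to the right and rows downward; lengths in m; the calibration is good to about 2 mm. A picture is of the moment at which its call begins: read the wrist's pose just before it. camera_info takes no time and is no camera call.
- robot.finish_job(): hands the job in, once; it reports no verdict.
The state is a dict: "time_s": time; "joint_positions": joint angles; "joint_velocities": joint speeds; "tau": joint torques, N m; "position": TCP position; "tool_rot": TCP orientation; "contact_force": force on the tool from outside, world axes, zero at the start; "wrist_torque": the same for the moment, N m; "opening": finger opening in m.
Only numpy, scipy, OpenCV 4.12 (cv2) and the standard library are available. Lean on these libraries where they do the work, as an engineer would, in place of code of your own. Each camera call takes 0.05 s, during which the arm holds its last target.

## Task

One of the three breakers on the grey bench power box has tripped: its orange lever stands about halfway between off and on. Reset it by pushing its lever fully to off (the red end) and then throwing it fully on (the green end), and then press the green plunger on the yellow pedestal all the way down to its stop to restart the circuit and let it come back up. Leave the other two breakers as they are (one on, one off) and do not shift the things standing about.

Things in the scene. Friction and masses are not known exactly. Their poses are not given: they have to be found in the camera images.
- power_box: Grey metal box fixed on the table, 200 (x) x 300 (y) x 70 (z) mm, origin at the centre of its underside. Carries three breaker modules in a row along its y, 88 mm apart, in any order, with their axes parallel to the box's.
- breaker_a: The TRIPPED breaker. White module 110 (x) x 70 (y) x 30 (z) mm fixed on the power box; origin at the centre of its underside, 70 mm above the table; x points from the red OFF mark to the green ON mark, z up. Its lever's hinge is level, along y, 20 mm above this origin.
- breaker_b: A breaker that is on and stays on. White module 110 (x) x 70 (y) x 30 (z) mm fixed on the power box; origin at the centre of its underside, 70 mm above the table; x points from the red OFF mark to the green ON mark, z up. Its lever's hinge is level, along y, 20 mm above this origin.
- breaker_c: A spare breaker that is off and stays off. White module 110 (x) x 70 (y) x 30 (z) mm fixed on the power box; origin at the centre of its underside, 70 mm above the table; x points from the red OFF mark to the green ON mark, z up. Its lever's hinge is level, along y, 20 mm above this origin.
- lever_a (a joint): Lever of breaker_a: 0 = fully OFF (leans 0.5 rad to the breaker's -x, red mark), 0.5 = upright, 1.0 = fully ON (leans 0.5 rad to +x, green mark); stops at both ends. Orange paddle 26 mm wide, 12 mm thick, its end 60 mm from the hinge. Stiff (about 4 N at the tip, 6 N halfway); stays where it is left. This is the tripped one: it starts between about 0.35 and 0.65.
- lever_b (a joint): Lever of breaker_b: 0 = fully OFF (leans 0.5 rad to the breaker's -x, red mark), 0.5 = upright, 1.0 = fully ON (leans 0.5 rad to +x, green mark); stops at both ends. Orange paddle 26 mm wide, 12 mm thick, its end 60 mm from the hinge. Stiff (about 4 N at the tip, 6 N halfway); stays where it is left. Starts fully on; leave it.
- lever_c (a joint): Lever of breaker_c: 0 = fully OFF (leans 0.5 rad to the breaker's -x, red mark), 0.5 = upright, 1.0 = fully ON (leans 0.5 rad to +x, green mark); stops at both ends. Orange paddle 26 mm wide, 12 mm thick, its end 60 mm from the hinge. Stiff (about 4 N at the tip, 6 N halfway); stays where it is left. Starts fully off; leave it.
- lever_a_tip (a point): Middle of the top end of lever_a's paddle, 60 mm from the hinge.
- pedestal: Yellow block 90 x 90 x 40 mm fixed on the table, to the left or right of the power box, with a black collar up to 50 mm and the green plunger in its middle. Origin at the centre of its underside.
- plunger (a joint): Green plunger head, 48 mm across, pressed straight down: 0 = up, 0.015 m = down at its stop. Spring return, about 2.5 N to start and 8 N at the stop.
- plunger_top (a point): Centre of the plunger head's flat top (34 mm across), 88 mm above the table when up, 73 mm at its stop.
- tube_rack: White rack of capped tubes, 110 x 60 x 80 mm, beside the power box on the side away from the pedestal; origin under its centre. Bystander, to be left where it is.
- sanitiser: Clear bottle, 64 mm across, 160 mm tall, origin under its centre. Bystander, to be left where it is.
- specimen_jar: Clear jar with yellow cap, 60 mm across, 65 mm tall, origin under its centre. Bystander, to be left where it is.
- tape_roll: White tape roll lying flat, 84 mm across, 24 mm high, origin under its centre. Bystander, to be left where it is.
- stapler: Stapler 30 x 130 x 40 mm, origin under its centre. Bystander, to be left where it is.

How it is judged:
On the way, in this order (a step that is already met when the one before it is completed fails the run):
1. the tripped lever is pushed fully off (value of joint lever_a below 0.08 rad), for 0.1 s.
2. the lever is thrown fully on (value of joint lever_a above 0.92 rad), for 0.1 s.
3. with the breaker on, the plunger is pressed down to its stop (value of joint plunger above 0.0132 m and value of joint lever_a above 0.92 rad), for 0.1 s.
At the end, for the whole second after the job is handed in: lever_a fully on (within 0.08 rad of its stop), lever_b still on and lever_c still off (within 0.12 rad of their stops), the plunger back up (within 3 mm), the five bystanders within 30 mm of where they stood (value of joint lever_a above 0.92 rad and value of joint lever_b above 0.88 rad and value of joint lever_c below 0.12 rad and value of joint plunger below 0.003 m and distance of each of tube_rack, sanitiser, specimen_jar, tape_roll, stapler from where it was at the start of the episode below 0.03 m); the robot touches nothing.
It fails at once if another breaker's lever is moved more than 0.12 rad (value of joint lever_b below 0.88 rad or value of joint lever_c above 0.12 rad).
It fails at once if a bystander is shifted more than 30 mm (distance of any of tube_rack, sanitiser, specimen_jar, tape_roll, stapler from where it was at the start of the episode above 0.03 m).
It also fails if it takes over 48 s, if anything falls off the work surface, if the arm or the gripper's body presses on something with over 40 N, if the wrist force passes 120 N, or if a joint passes its speed limit or range.

## Working session

There is one attempt and no reset: what is moved stays moved. The work goes in short steps, Python scripts to look and compute and a tool call to move; the robot and the scene stay as the last step left them, time stands still between calls to the robot, and variables do not carry over. Pictures are saved under pics/ and viewed, and the job is handed in when it is done.

Besides the shell and the picture viewer there is one more tool, called after "Request:" as name([rows], argument=value, ...), one row to a line, values as JSON. play_rows: Moves the arm, as the interface text tells. Its arguments: {"type":"object","properties":{"plan":{"type":"array"}},"required":["plan"]}

```bash
ls; mkdir -p pics; cat > h.py <<'E'
import numpy as np,cv2
from cell import robot,optics
def cam(n,obs=None):
    i=optics.camera_info(n); f=240/np.tan(np.radians(i['vertical_fov'])/2)
    if 'rvec' in i:
        R=cv2.Rodrigues(np.array(i['rvec'],float))[0]; t=np.array(i['tvec'],float)
        C=-R.T@t; Rw=R.T
    else:
        T=np.array(i['T_tool_cam']); Rt=cv2.Rodrigues(np.array(obs['tool_rot'],float))[0]
        C=Rt@T[:3,3]+np.array(obs['position']); Rw=Rt@T[:3,:3]
    return dict(f=f,cx=i['cx'],cy=i['cy'],k=i['k1'],C=C,R=Rw)
def slopes(c,uv):
    d=(np.atleast_2d(uv).astype(float)-[c['cx'],c['cy']])/c['f']
    s=d.copy()
    for _ in range(30): s=d/(1+c['k']*(s**2).sum(1,keepdims=True))
    return s
def ray(c,uv):
    s=slopes(c,uv); return np.c_[s,np.ones(len(s))]@c['R'].T
def plane(c,uv,z):
    r=ray(c,uv); return c['C']+r*((z-c['C'][2])/r[:,2])[:,None]
def pts(c,uv,d):  # depth
    return c['C']+ray(c,uv)*np.atleast_1d(d)[:,None]
E
python3 - <<'E'
from h import *
o=robot.get_obs();print(o)
for n in ['scene','top','wrist']:
    p,d=optics.snapshot(n); cv2.imwrite(f'pics/{n}0.png',p[:,:,::-1]); np.savez(f'{n}0.npz',p=p,d=d)
    print(n,optics.camera_info(n),cam(n,o)['C'])
E
```

```text
pics
{'time_s': 0.0, 'joint_positions': array([ 1.13738366,  0.43522244,  0.02498657,  1.57407801, -0.01159995,
        1.13399494, -0.07510808]), 'joint_velocities': array([-0.00028238, -0.00208707, -0.00109357, -0.00193414,  0.00027255,
        0.00012335,  0.00065507]), 'tau': array([ 6.25297998e-04, -6.67848229e+01,  9.85170119e-01, -3.14456069e+01,
       -6.04493427e-02,  4.28140350e-02,  1.51258837e-04]), 'position': array([ 0.20278375, -0.59065904,  0.22595285]), 'tool_rot': array([-3.09725319e+00, -5.16885835e-01,  6.29015553e-04]), 'contact_force': array([-0.25357319,  0.32187306,  0.24438866]), 'wrist_torque': array([ 0.01507025, -0.03286758,  0.00488695]), 'opening': 0.09207366833384874}
scene {'vertical_fov': 57.77496041872154, 'cx': 320.1497511661627, 'cy': 245.97427841665626, 'k1': -0.03300074813843665, 'rvec': array([ 1.87006683,  1.80906657, -0.59667075]), 'tvec': array([-0.04012461, -0.40447816,  1.30185666])} [ 1.11008674 -0.01088465  0.79223246]
top {'vertical_fov': 42.360882127990436, 'cx': 328.26551334468536, 'cy': 242.46890272566293, 'k1': -0.039115658418717975, 'rvec': array([ 2.17429125, -2.16895565,  0.12996437]), 'tvec': array([-0.01217903,  0.5700596 ,  1.30774383])} [0.42622338 0.00494368 1.36147692]
wrist {'vertical_fov': 60.9661129537232, 'cx': 323.3598018946451, 'cy': 241.50299418769495, 'k1': 0.010966529449777463, 'T_tool_cam': array([[-3.05947886e-04, -9.50032779e-01, -3.12150004e-01,
         8.44031162e-02],
       [ 9.99999950e-01, -2.65469951e-04, -1.72169516e-04,
        -4.68582521e-04],
       [ 8.07002374e-05, -3.12150041e-01,  9.50032813e-01,
        -1.56850667e-01],
       [ 0.00000000e+00,  0.00000000e+00,  0.00000000e+00,
         1.00000000e+00]])} [ 0.28256157 -0.56303044  0.38279161]
```

View pics/scene0.png

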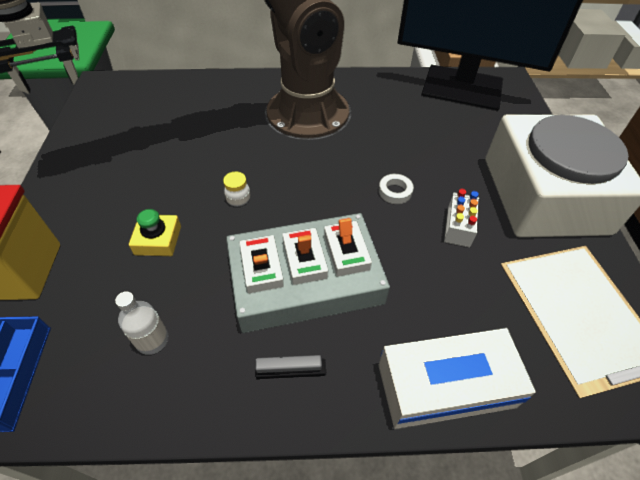

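View pics/top0.png

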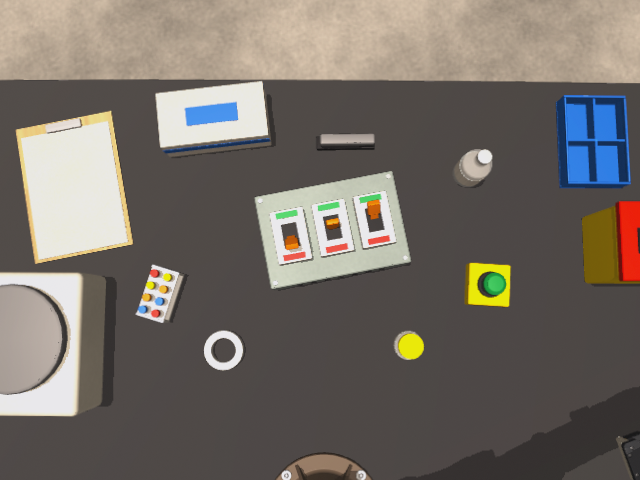

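The top view shows the breakers in order from left (+y): off at (291,240), tripped at (333,225), and on at (375,215). The plunger is at (494,284), and the box is turned about 10°. Next I'll measure these.

```bash
python3 - <<'E'
from h import *
for n in ['top','scene']:
    z=np.load(n+'0.npz');p,d=z['p'],z['d'];c=cam(n)
    hsv=cv2.cvtColor(p,cv2.COLOR_RGB2HSV)
    M={'orange':((8,180,120),(20,255,255)),'green':((50,120,60),(80,255,255)),'red':((0,150,120),(5,255,255)),'yellow':((25,180,120),(34,255,255)),'white':((0,0,215),(180,25,255))}
    for k,(a,b) in M.items():
        m=cv2.inRange(hsv,a,b)
        N,l,s,ce=cv2.connectedComponentsWithStats(m)
        for i in range(1,N):
            if s[i,4]<25: continue
            vv,uu=np.nonzero(l==i); dd=d[vv,uu]; ok=dd>0
            P=pts(c,np.c_[uu,vv][ok],dd[ok])
            if k=='white' and s[i,4]>2500: continue
            print(n,k,ce[i].round(1),s[i,4],'med',np.median(P,0).round(4),'zmax',np.percentile(P[:,2],95).round(3))
E
python3 - <<'E'
from cell import robot
print(robot.hold_point_z)
E
```

```text
top orange [373.4 208.6] 197 med [ 0.6277 -0.1006  0.133 ] zmax 0.146
top orange [331.7 222.1] 67 med [ 0.5979 -0.0167  0.1487] zmax 0.154
top orange [291.  242.2] 159 med [0.5588 0.0646 0.1381] zmax 0.147
top green [369.8 197.9] 104 med [ 0.6551 -0.096   0.1016] zmax 0.107
top green [328.1 206.1] 106 med [ 0.6381 -0.0093  0.1012] zmax 0.106
top green [286.1 214.1] 106 med [0.621  0.0771 0.1012] zmax 0.105
top green [493.9 283.4] 407 med [ 0.4804 -0.3523  0.0876] zmax 0.093
top red [629.5 239.1] 1490 med [ 0.5628 -0.5907  0.191 ] zmax 0.195
top red [378.3 239.6] 105 med [ 0.5682 -0.1122  0.1011] zmax 0.106
top red [336.2 247.7] 110 med [ 0.5513 -0.0258  0.1009] zmax 0.106
top red [294.  255.9] 110 med [0.5345 0.06   0.1013] zmax 0.106
top red [154.  272.8] 49 med [0.5001 0.3499 0.0799] zmax 0.084
top red [155.1 313. ] 43 med [0.4178 0.3457 0.0804] zmax 0.085
top yellow [487.9 284.4] 1125 med [ 0.4785 -0.348   0.0408] zmax 0.046
top yellow [167.3 276.8] 44 med [0.4921 0.3225 0.0798] zmax 0.083
top yellow [150.1 284.7] 50 med [0.4756 0.3569 0.0795] zmax 0.084
top yellow [410.6 345.9] 5
[... 1880 characters left out ...]
ene red [256.9 241.4] 74 med [ 0.5704 -0.1094  0.1015] zmax 0.103
scene white [631.5  30.4] 232 med [-1.4375  1.9968 -0.4465] zmax -0.44
scene white [426.6  57.2] 207 med [-0.7539  0.5573 -0.2512] zmax -0.246
scene white [591.4 117.9] 103 med [0.2418 0.7036 0.1491] zmax 0.151
scene white [396.1 185.9] 333 med [0.3432 0.2164 0.023 ] zmax 0.026
scene white [461.5 216.7] 275 med [0.481  0.3432 0.0525] zmax 0.055
scene white [347.9 246.7] 795 med [0.5915 0.0749 0.1006] zmax 0.103
scene white [304.6 254. ] 837 med [ 0.6081 -0.013   0.1007] zmax 0.103
scene white [260.5 260.6] 916 med [ 0.6174 -0.0987  0.1006] zmax 0.103
scene white [123.8 298.6] 191 med [ 0.7315 -0.3176  0.1603] zmax 0.162
0.0188
```

View pics/wrist0.png

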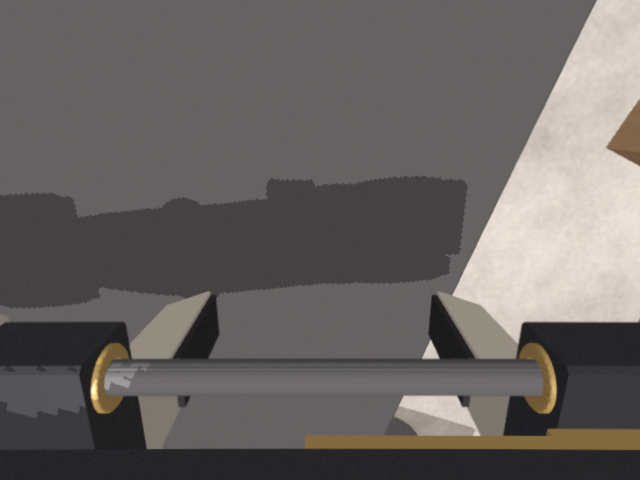

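Request:
play_rows([
  [[0,0,-0.8,32,30,0,1],[0,0,-0.8,32,30,0,1],[0,0,-0.8,32,30,0,1],[0,0,-0.8,32,30,0,1],[0,0,-0.8,32,30,0,1],[0,0,-0.8,32,30,0,1],[0,0,-0.8,32,30,0,1],[0,0,-0.8,32,30,0,1],[0,0,-0.8,32,30,0,1],[0,0,-0.8,32,30,0,1]],
])

```text
time_s: 1.15
position: [0.5239, -0.2897, 0.2266]
tool_rot: [-3.127, -0.299, 0.001]
contact_force: [0.7, -0.4, 0.2]
opening: 0.0166
```

Request:
play_rows([
  [[0,0,0,32,30,0,1],[0,0,0,32,30,0,1],[0,0,0,32,30,0,1],[0,0,0,24,15,0,1],[0,0,0,0,0,-20,1],[0,0,0,0,0,-20,1],[0,0,0,0,0,-10,1],[0,0,0,0,0,0,1],[0,0,0,0,0,0,1],[0,0,0,0,0,0,1]],
])

```text
time_s: 2.15
position: [0.6435, -0.1865, 0.178]
tool_rot: [3.127, 0.299, 0.003]
contact_force: [1.1, 0.2, -0.5]
opening: 0.0002
```

```bash
cat > look.py <<'E'
import sys
from h import *
t=sys.argv[1]; o=robot.get_obs()
R=cv2.Rodrigues(np.array(o['tool_rot']))[0]
print(o['time_s'],o['position'].round(4),'zax',R[:,2].round(3),'yaw',np.degrees(np.arctan2(R[1,0],R[0,0])).round(2),'F',o['contact_force'].round(1),o['opening'])
d=o['position'][:2]-[0.596,-0.016]; a=np.radians(11)
print('uv',(d@[np.cos(a),np.sin(a)]).round(4),(d@[-np.sin(a),np.cos(a)]).round(4))
for n in sys.argv[2:]:
    p,dd=optics.snapshot(n); np.savez(f'{n}{t}.npz',p=p,d=dd)
    cv2.imwrite(f'pics/{n}{t}.png',p[:,:,::-1])
E
python3 look.py 1 scene wrist
```

```text
2.15 [ 0.6435 -0.1865  0.178 ] zax [ 0.002 -0.    -1.   ] yaw 10.92 F [ 1.1  0.2 -0.5] 0.00024599457972678066
uv 0.0141 -0.1764
```

Request:
play_rows([
  [[0,0,0,0,40,0,1],[0,0,0,0,40,0,1],[0,0,0,0,40,0,1],[0,0,0,0,40,0,1],[0,0,0,0,19,0,1],[0,0,0,0,0,0,1],[0,0,0,0,0,0,1],[0,0,0,0,0,0,1],[0,0,0,0,0,0,1],[0,0,0,0,0,0,1]],
])

```text
time_s: 3.25
position: [0.643, -0.0085, 0.1768]
tool_rot: [3.127, 0.297, -0.0]
contact_force: [-1.6, 0.3, -1.5]
opening: 0.0004
```

```bash
python3 look.py 2 scene wrist
```

```text
3.25 [ 0.643  -0.0085  0.1768] zax [ 0. -0. -1.] yaw 10.85 F [-1.6  0.3 -1.5] 0.0003739152654733247
uv 0.0476 -0.0016
```

View pics/scene2.png

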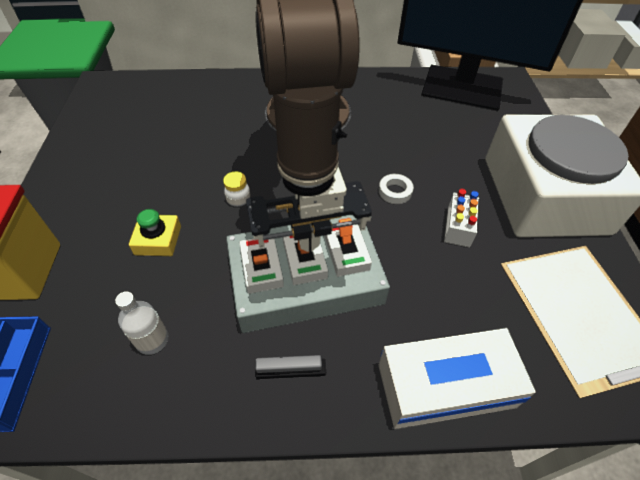

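View pics/wrist2.png

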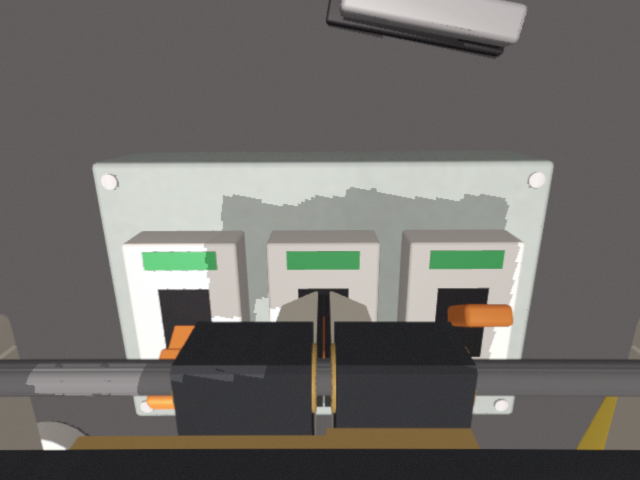

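Request:
play_rows([
  [[0,0,0,0,1,-20,1],[0,0,0,0,1,-20,1],[0,0,0,0,0,-8,1],[0,0,0,0,0,0,1],[0,0,0,-10,-2,0,1],[0,0,0,-10,-2,0,1],[0,0,0,-10,-2,0,1],[0,0,0,-10,-2,0,1],[0,0,0,-5,-1,0,1],[0,0,0,0,0,0,1]],
])

```text
time_s: 4.35
position: [0.5979, -0.0143, 0.1296]
tool_rot: [3.127, 0.299, 0.003]
contact_force: [2.7, -0.1, 1.3]
opening: 0.0002
```

```bash
python3 look.py 3 scene
```

```text
4.35 [ 0.5979 -0.0143  0.1296] zax [ 0.002  0.    -1.   ] yaw 10.94 F [ 2.7 -0.1  1.3] 0.0001942576364232671
uv 0.0022 0.0013
```

View pics/scene3.png

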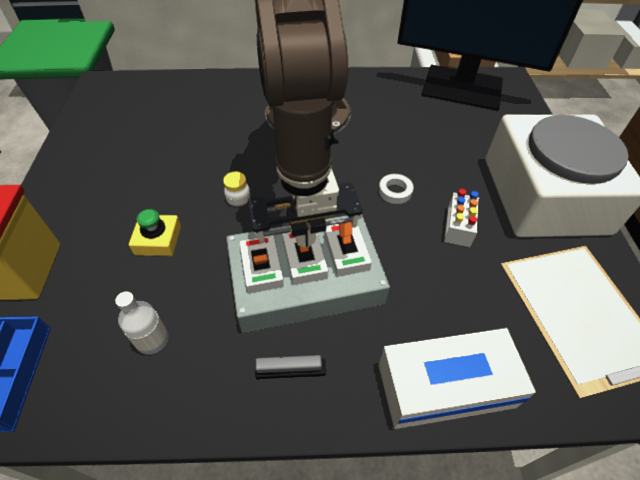

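Request:
play_rows([
  [[0,0,0,-2,-0.4,0,1],[0,0,0,-2,-0.4,0,1],[0,0,0,-2,-0.4,0,1],[0,0,0,-1,-0.2,0,1],[0,0,0,0,0,0,1],[0,0,0,0,0,0,1],[0,0,0,0,0,0,1],[0,0,0,0,0,0,1],[0,0,0,0,0,0,1],[0,0,0,0,0,0,1]],
])

```text
time_s: 5.4
position: [0.5915, -0.0155, 0.1286]
tool_rot: [-3.127, -0.3, -0.001]
contact_force: [4.6, 0.5, -1.4]
opening: 0.0002
```

Request:
play_rows([
  [[0,0,0,-2,-0.4,0,1],[0,0,0,0,0,0,1],[0,0,0,-2,-0.4,0,1],[0,0,0,0,0,0,1],[0,0,0,0,0,0,1],[0,0,0,0,0,0,1],[0,0,0,0,0,0,1],[0,0,0,0,0,0,1],[0,0,0,0,0,0,1],[0,0,0,0,0,0,1]],
])

```text
time_s: 6.4
position: [0.5904, -0.0156, 0.1296]
tool_rot: [-3.127, -0.3, -0.01]
contact_force: [13.0, 1.6, -2.0]
opening: 0.0001
```

```bash
python3 look.py 4 wrist top; python3 look.py 4b
```

```text
6.4 [ 0.5904 -0.0156  0.1296] zax [ 0.007  0.001 -1.   ] yaw 10.98 F [13.   1.6 -2. ] 9.364281148772344e-05
uv -0.0054 0.0015
6.5 [ 0.5904 -0.0156  0.1296] zax [ 0.007  0.001 -1.   ] yaw 10.97 F [13.1  2.6 -0.8] -1.973879644985788e-05
uv -0.0055 0.0015
```

View pics/wrist4.png

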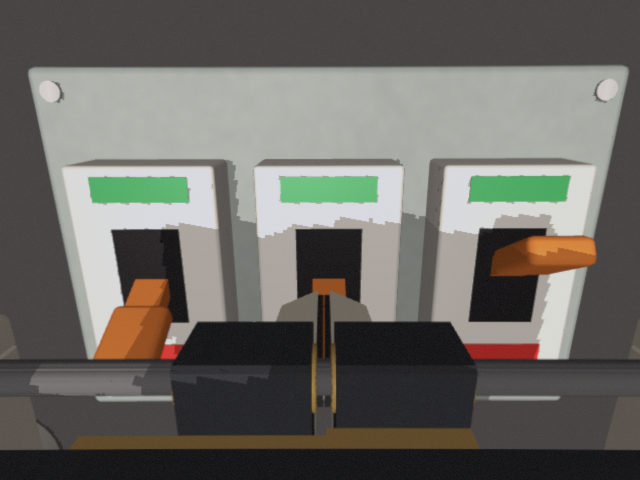

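Request:
play_rows([
  [[0,0,0,-2,-0.4,0,1],[0,0,0,-2,-0.4,0,1],[0,0,0,0,0,0,1],[0,0,0,0,0,0,1],[0,0,0,0,0,0,1],[0,0,0,0,0,0,1],[0,0,0,0,0,0,1],[0,0,0,0,0,0,1],[0,0,0,0,0,0,1],[0,0,0,0,0,0,1]],
])

```text
time_s: 7.5
position: [0.5893, -0.0156, 0.1308]
tool_rot: [-3.126, -0.301, -0.02]
contact_force: [20.3, 4.0, -2.5]
opening: 0.0004
```

```bash
python3 look.py 5
```

```text
7.5 [ 0.5893 -0.0156  0.1308] zax [ 0.013  0.002 -1.   ] yaw 11.0 F [20.3  4.  -2.5] 0.0004255340554329556
uv -0.0065 0.0016
```

Request:
play_rows([
  [[0,0,0,10,2,0,1],[0,0,0,5,1,10,1],[0,0,0,0,0,20,1],[0,0,0,0,0,20,1],[0,0,0,-20,-4,0,1],[0,0,0,-20,-4,0,1],[0,0,0,-18,-3,0,1],[0,0,0,0,0,0,1],[0,0,0,0,0,0,1],[0,0,0,0,0,0,1]],
])

```text
time_s: 8.5
position: [0.5405, -0.0249, 0.1788]
tool_rot: [-3.127, -0.3, 0.0]
contact_force: [0.7, 0.3, -0.8]
opening: 0.0003
```

```bash
python3 look.py 6 wrist scene
```

```text
8.5 [ 0.5405 -0.0249  0.1788] zax [-0.  0. -1.] yaw 10.95 F [ 0.7  0.3 -0.8] 0.0002922769369566569
uv -0.0562 0.0018
```

View pics/wrist6.png

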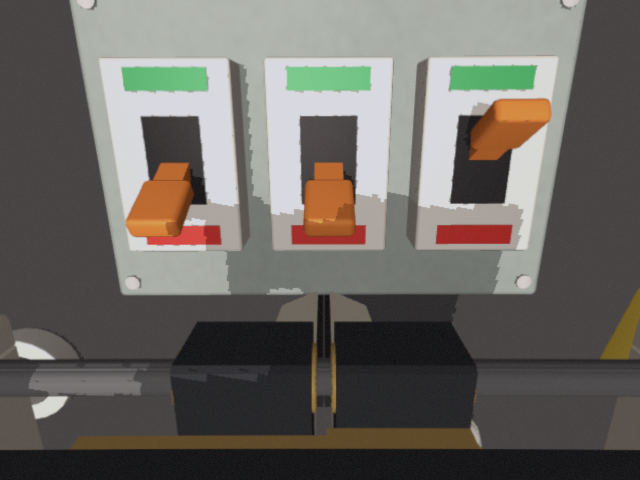

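The wrist view shows lever_a, with its tip at (330,215), lying on the red end like its off neighbour. Next I'll throw it on.

Request:
play_rows([
  [[0,0,0,0,0,-20,1],[0,0,0,0,0,-20,1],[0,0,0,0,0,-10,1],[0,0,0,0,0,0,1],[0,0,0,10,1.8,0,1],[0,0,0,10,1.8,0,1],[0,0,0,10,1.8,0,1],[0,0,0,10,1.8,0,1],[0,0,0,10,1.8,0,1],[0,0,0,5,1,0,1]],
])

```text
time_s: 9.6
position: [0.5954, -0.015, 0.129]
tool_rot: [3.127, 0.3, -0.002]
contact_force: [-5.9, -1.1, -0.9]
opening: 0.0006
```

Request:
play_rows([
  [[0,0,0,3,0.6,0,1],[0,0,0,3,0.6,0,1],[0,0,0,2,0.4,0,1],[0,0,0,2,0.4,0,1],[0,0,0,2,0.4,0,1],[0,0,0,0,0,0,1],[0,0,0,0,0,0,1],[0,0,0,0,0,0,1],[0,0,0,0,0,0,1],[0,0,0,0,0,0,1]],
])

```text
time_s: 10.6
position: [0.6007, -0.0141, 0.1278]
tool_rot: [3.126, 0.298, -0.02]
contact_force: [-24.0, -4.2, 12.2]
opening: 0.0
```

```bash
python3 look.py 7
```

```text
10.6 [ 0.6007 -0.0141  0.1278] zax [-0.013 -0.002 -1.   ] yaw 10.9 F [-24.   -4.2  12.2] 2.109258209702727e-05
uv 0.005 0.001
```

Request:
play_rows([
  [[0,0,0,-10,-2,0,1],[0,0,0,-8,-1,0,1],[0,0,0,-5,-1,10,1],[0,0,0,0,0,20,1],[0,0,0,0,0,20,1],[0,0,0,-20,-4,0,1],[0,0,0,-20,-4,0,1],[0,0,0,0,0,0,1],[0,0,0,0,0,0,1],[0,0,0,0,0,0,1]],
])

```text
time_s: 11.6
position: [0.5451, -0.0244, 0.1794]
tool_rot: [-3.127, -0.3, -0.003]
contact_force: [0.5, 1.1, 0.5]
opening: 0.0006
```

```bash
python3 look.py 8 wrist
```

```text
11.6 [ 0.5451 -0.0244  0.1794] zax [ 0.002  0.    -1.   ] yaw 10.96 F [0.5 1.1 0.5] 0.0005967842552024822
uv -0.0515 0.0014
```

View pics/wrist8.png

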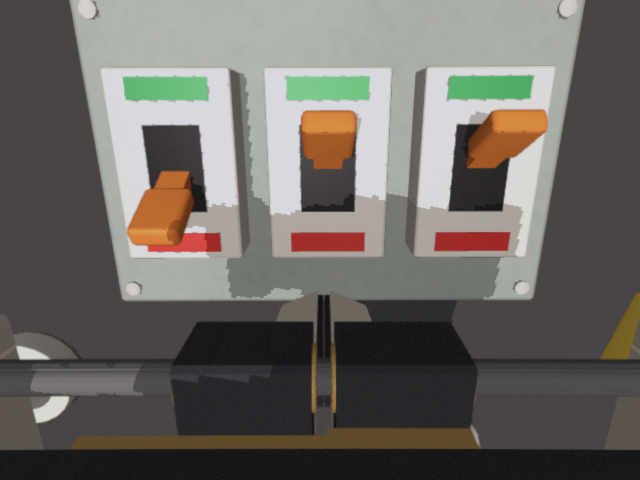

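The middle lever now matches the on neighbour: both tops are at row ~112. Next is the plunger.

Request:
play_rows([
  [[0,0,0,-8,-41,0,1],[0,0,0,-8,-41,0,1],[0,0,0,-8,-41,0,1],[0,0,0,-8,-41,0,1],[0,0,0,-8,-41,0,1],[0,0,0,-8,-41,0,1],[0,0,0,-8,-41,0,1],[0,0,0,-8,-41,0,1],[0,0,0,0,0,0,1],[0,0,0,0,0,0,1]],
])

```text
time_s: 12.65
position: [0.48, -0.3538, 0.1784]
tool_rot: [-3.127, -0.296, 0.0]
contact_force: [0.3, 1.2, 0.2]
opening: 0.0005
```

Request:
play_rows([
  [[0,0,0,0,0,-20,1],[0,0,0,0,0,-20,1],[0,0,0,0,0,-20,1],[0,0,0,0,0,-10,1],[0,0,0,0,0,0,1],[0,0,0,0,0,0,1],[0,0,0,0,0,0,1],[0,0,0,0,0,0,1],[0,0,0,0,0,0,1],[0,0,0,0,0,0,1]],
])

```text
time_s: 13.65
position: [0.4801, -0.3529, 0.1091]
tool_rot: [3.127, 0.3, 0.001]
contact_force: [0.9, -0.6, -0.9]
opening: 0.0006
```

```bash
python3 look.py 9 wrist scene top
```

```text
13.65 [ 0.4801 -0.3529  0.1091] zax [ 0.001 -0.    -1.   ] yaw 10.94 F [ 0.9 -0.6 -0.9] 0.0005558396011393458
uv -0.178 -0.3086
```

View pics/wrist9.png

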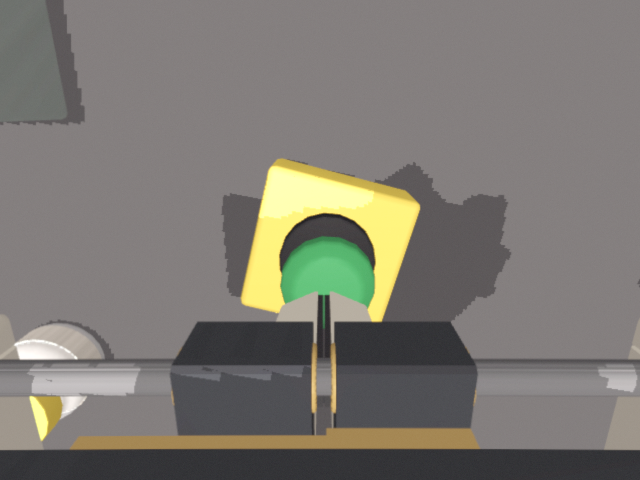

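View pics/scene9.png

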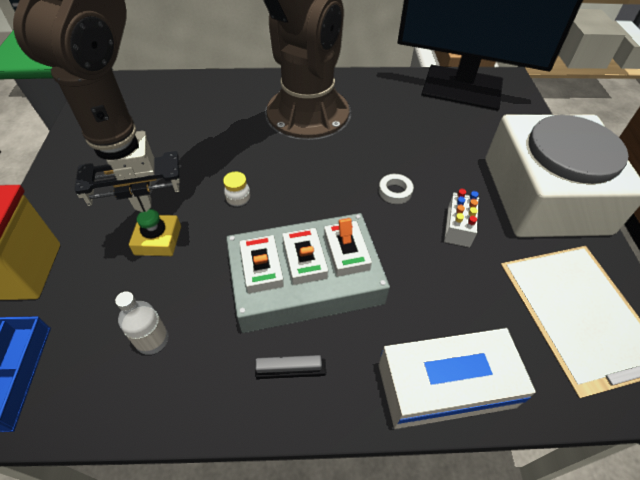

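```bash
python3 - <<'E'
from h import *
o=robot.get_obs(); c=cam('wrist',o)
print(plane(c,[(328,283),(281,283),(375,283),(328,237)],0.082).round(4))
t=cam('top'); z=np.load('top0.npz'); m=cv2.inRange(cv2.cvtColor(z['p'],cv2.COLOR_RGB2HSV),(50,120,60),(80,255,255))
m[:,:440]=0; ct=max(cv2.findContours(m,0,1)[0],key=cv2.contourArea); (x,y),r=cv2.minEnclosingCircle(ct); print(x,y,r,plane(t,[(x,y),(x+r,y)],0.085))
E
```

```text
[[ 0.4828 -0.3541  0.082 ]
 [ 0.4785 -0.3315  0.082 ]
 [ 0.4872 -0.3768  0.082 ]
 [ 0.5061 -0.3496  0.082 ]]
493.9090881347656 283.3636474609375 11.400042533874512 [[ 0.48010183 -0.35338466  0.085     ]
 [ 0.48012263 -0.37722674  0.085     ]]
```

Request:
play_rows([
  [[0,0,0,1,0,-15,1],[0,0,0,0,0,-6,1],[0,0,0,0,0,-5,1],[0,0,0,0,0,-5,1],[0,0,0,0,0,-4,1],[0,0,0,0,0,-3,1],[0,0,0,0,0,0,1],[0,0,0,0,0,0,1],[0,0,0,0,0,0,1],[0,0,0,0,0,0,1]],
])

```text
time_s: 14.8
position: [0.4811, -0.3527, 0.0731]
tool_rot: [3.127, 0.299, 0.001]
contact_force: [-7.0, 5.7, 26.4]
opening: 0.0008
```

Request:
play_rows([
  [[0,0,0,0,0,5,1],[0,0,0,0,0,10,1],[0,0,0,0,0,15,1],[0,0,0,0,0,30,1],[0,0,0,0,0,30,1],[0,0,0,0,-40,20,1],[0,0,0,-20,-40,0,1],[0,0,0,-20,-40,0,1],[0,0,0,0,0,0,1],[0,0,0,0,0,0,1]],
])

```text
time_s: 15.8
position: [0.4398, -0.474, 0.1806]
tool_rot: [3.128, 0.295, -0.001]
contact_force: [0.8, 0.4, -0.4]
opening: 0.0006
```

```bash
python3 look.py 10 top scene; python3 - <<'E'
from h import *
a=np.load('top0.npz');b=np.load('top10.npz');c=cam('top')
for n,z in(('0',a),('10',b)):
    h=cv2.cvtColor(z['p'],cv2.COLOR_RGB2HSV)
    for k,lo,hi in(('orange',(8,180,120),(20,255,255)),('green',(50,120,60),(80,255,255)),('yel',(25,180,120),(34,255,255))):
        N,l,s,ce=cv2.connectedComponentsWithStats(cv2.inRange(h,lo,hi))
        for i in range(1,N):
            if s[i,4]<60: continue
            v,u=np.nonzero(l==i);P=pts(c,np.c_[u,v],z['d'][v,u]);print(n,k,s[i,4],ce[i].round(1),np.median(P,0).round(4))
E
```

```text
15.8 [ 0.4398 -0.474   0.1806] zax [-0. -0. -1.] yaw 10.77 F [ 0.8  0.4 -0.4] 0.0005646139260725724
uv -0.2407 -0.4198
0 orange 197 [373.4 208.6] [ 0.6277 -0.1005  0.1334]
0 orange 67 [331.7 222.1] [ 0.5979 -0.0167  0.1487]
0 orange 159 [291.  242.2] [0.5588 0.0646 0.1381]
0 green 104 [369.8 197.9] [ 0.655  -0.0957  0.1016]
0 green 106 [328.1 206.1] [ 0.6381 -0.0093  0.1012]
0 green 106 [286.1 214.1] [0.621  0.0771 0.1012]
0 green 407 [493.9 283.4] [ 0.4789 -0.3523  0.0876]
0 yel 1125 [487.9 284.4] [ 0.4784 -0.3478  0.0409]
0 yel 508 [410.6 345.9] [ 0.3509 -0.1818  0.0658]
10 orange 197 [373.4 208.6] [ 0.6277 -0.1005  0.1327]
10 orange 202 [330.8 216.7] [ 0.611  -0.0149  0.1339]
10 orange 159 [291.  242.2] [0.5586 0.0646 0.1378]
10 green 104 [369.8 197.9] [ 0.6553 -0.0956  0.1015]
10 green 102 [328.1 206. ] [ 0.6382 -0.0093  0.1015]
10 green 106 [286.1 214.1] [0.621  0.077  0.1013]
10 green 407 [493.9 283.4] [ 0.4805 -0.3531  0.0874]
10 yel 1127 [487.9 284.3] [ 0.4785 -0.3478  0.0408]
10 yel 508 [410.6 345.9] [ 0.351  -0.1817  0.0658]
```

View pics/top10.png

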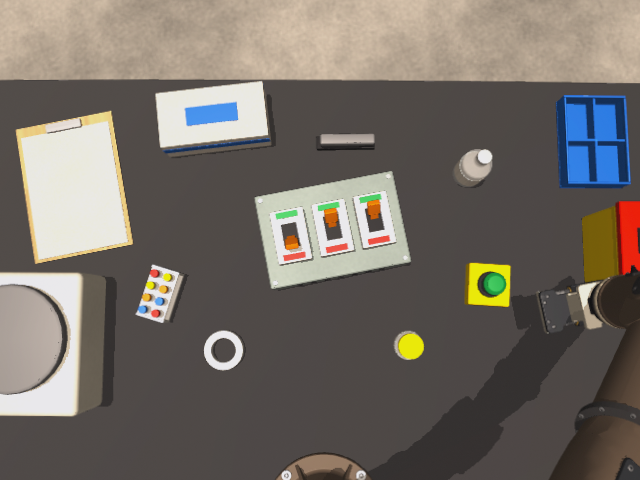

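The top view shows levers a and b equally on, with their 8.1-row offset matching the labels' 8.1. The plunger is back up at (494,283), and everything else is where it was.

```bash
python3 -c "
from cell import robot
print(robot.finish_job())"
```

```text
the job is handed in; nothing more can be done
None
```

I reset the tripped (middle) breaker, pressed the plunger, and handed the job in at about 16 s of the 48 s allowed; no verdict is reported.

- **Breaker:** With the fingers shut, I pushed its lever to the off stop (about 20 N, no further movement). The wrist picture showed it lying like its off neighbour. I then threw it to the on stop (about 24 N), and the picture showed it level with its on neighbour.
- **Plunger:** I pressed it until the fingertips were at z = 73.1 mm with about 26 N of push; the stop is at 73 mm. I then released it and moved the arm clear.
- **Last checks, top view:** The reset lever leans the same as the on breaker's lever. The other two levers have not moved. The plunger top is back at about 87.5 mm, and the contact force is near zero.
- **Bystanders:** The specimen jar measured the same before and after, and the other four look unmoved by eye in the picture.

No check failed or disagreed. One slip on the way: I miscounted the first approach in y by about 180 mm and corrected it with the arm still above everything, before it touched anything.

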